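Close the loaded drawer of a light-curing unit and start it

TASK

The light-curing unit has two drawers standing open: one holds the plaster jaw model, the other the empty glass dish. With the fingertips, push the drawer with the model fully home, then press the start button on top of the unit directly above that drawer all the way down and let it come up again. Leave the other drawer, its button and everything nearby as they are, and do not touch or lift the model or the dish.

Things in the scene. Friction and masses are not known exactly. Their poses are not given: they have to be found in the camera images.
- curing_unit: White bench-top light-curing unit, fixed to the worktop, 130 (x) x 206 (y) x 86 mm high without buttons. Origin: centre of its underside on the worktop. Its own -x is the front, from which the two drawers come out; its own +y is 'left', seen from the front by the robot; z up. It stands at a different place and yaw each time. Two side-by-side drawers, centred 46 mm left and right of its middle.
- model: Loose plaster model of a jaw, off-white, 54 x 68 x 29 mm, lying teeth up in one of the two drawers (left or right changes). Origin: centre of its underside; z up. Not to be touched.
- dish: Loose white glass dish, 66 mm wide, 22 mm high, standing in the other drawer. Origin: centre of its underside; z up. Not to be touched.
- drawer_left (a joint): Slide of the left drawer (+y side of the unit), m: 0 is fully home, it grows as the drawer comes out of the front (along the unit's own -x); starts 0.075 to 0.1. It has a dead stop at 0, no latch or spring; about 2 N of friction holds it where it is left, plus light damping (4 N per m/s).
- drawer_left_face (a point): Centre of the outer face of the left drawer's flat grey front panel, 43 mm above the worktop, axes as the unit's. The panel is 88 mm wide (y), 62 mm high (12 to 74 mm above the worktop), 12 mm thick, without a handle; shut, its face stands 12 mm in front of the housing. Behind it the drawer's floor is 18 mm above the worktop and its side lips are 12 mm high.
- start_left (a joint): Travel of the left start button, m: 0 is up, 0.006 is fully down at its stop. A spring brings it back; fully down takes about 3.6 N.
- start_left_top (a point): Centre of the top of the left start button, a plain grey round cap 26 mm in diameter standing 12 mm above the unit's top, 98 mm above the worktop when up, above the left drawer, 33 mm behind the front edge of the housing. It is pressed straight down. The other button is 92 mm away.
- drawer_right (a joint): Slide of the right drawer (-y side of the unit), m: 0 is fully home, it grows as the drawer comes out of the front (along the unit's own -x); starts 0.075 to 0.1. It has a dead stop at 0, no latch or spring; about 2 N of friction holds it where it is left, plus light damping (4 N per m/s).
- drawer_right_face (a point): Centre of the outer face of the right drawer's flat grey front panel, 43 mm above the worktop, axes as the unit's. The panel is 88 mm wide (y), 62 mm high (12 to 74 mm above the worktop), 12 mm thick, without a handle; shut, its face stands 12 mm in front of the housing. Behind it the drawer's floor is 18 mm above the worktop and its side lips are 12 mm high.
- start_right (a joint): Travel of the right start button, m: 0 is up, 0.006 is fully down at its stop. A spring brings it back; fully down takes about 3.6 N.
- start_right_top (a point): Centre of the top of the right start button, a plain grey round cap 26 mm in diameter standing 12 mm above the unit's top, 98 mm above the worktop when up, above the right drawer, 33 mm behind the front edge of the housing. It is pressed straight down. The other button is 92 mm away.
- bur_block: Loose white block with burs, 32 x 64 x 50 mm, to the left of the work. Origin: centre of its underside. Leave alone.
- gloss_jar: Loose white screw-lid jar, 58 mm wide, 70 mm high, farther left. Origin: centre of its underside. Leave alone.
- base_former: Loose rubber base former, 64 x 72 x 24 mm, farthest left. Origin: centre of its underside. Leave alone.

How it is judged:
On the way, in this order (a step that is already met when the one before it is completed fails the run):
1. the drawer with the model is pushed home (((y of model in the frame of curing_unit above 0 m and value of joint drawer_left below 0.004 m) or (y of model in the frame of curing_unit below 0 m and value of joint drawer_right below 0.004 m))), for 0.2 s.
2. the start button above that drawer is pressed down (((y of model in the frame of curing_unit above 0 m and value of joint start_left above 0.0045 m) or (y of model in the frame of curing_unit below 0 m and value of joint start_right above 0.0045 m))), for 0.05 s.
At the end, for the whole second after the job is handed in: The drawer with the model is shut to within 4 mm, with the model lying flat in it inside the unit; the other drawer is within 12 mm of where it stood, with the dish standing upright in it; both start buttons are up again (within 1.5 mm) (((y of model in the frame of curing_unit above 0 m and value of joint drawer_left below 0.004 m and distance of drawer_right_face from where it was at the start of the episode below 0.012 m and value of joint each of start_left, start_right below 0.0015 m) or (y of model in the frame of curing_unit below 0 m and value of joint drawer_right below 0.004 m and distance of drawer_left_face from where it was at the start of the episode below 0.012 m and value of joint each of start_right, start_left below 0.0015 m)) and z of each of model, dish in the frame of curing_unit below 0.025 m and angle between each of model, dish's own z axis and vertical below 0.15 rad and linear speed of model below 0.02 m/s and x of model in the frame of curing_unit above -0.05 m); the robot touches nothing.
It fails at once if the drawer with the dish is moved more than 12 mm ((y of model in the frame of curing_unit above 0 m and distance of drawer_right_face from where it was at the start of the episode above 0.012 m) or (y of model in the frame of curing_unit below 0 m and distance of drawer_left_face from where it was at the start of the episode above 0.012 m)).
It fails at once if the start button above the dish's drawer is pressed ((y of model in the frame of curing_unit above 0 m and value of joint start_right above 0.003 m) or (y of model in the frame of curing_unit below 0 m and value of joint start_left above 0.003 m)).
It fails at once if the start button is pressed while its drawer is still open ((y of model in the frame of curing_unit above 0 m and value of joint start_left above 0.003 m and value of joint drawer_left above 0.008 m) or (y of model in the frame of curing_unit below 0 m and value of joint start_right above 0.003 m and value of joint drawer_right above 0.008 m)).
It fails at once if the model or the dish is touched or lifted (contact force between any of the fingers, the arm and model above 1 N or contact force between any of the fingers, the arm and dish above 1 N or z of any of model, dish in the frame of curing_unit above 0.035 m).
It fails at once if a thing standing nearby is moved more than 25 mm (distance of any of bur_block, gloss_jar, base_former from where it was at the start of the episode above 0.025 m).
It also fails if it takes over 37 s, if anything falls off the work surface, if the arm or the gripper's body presses on something with over 40 N, if the wrist force passes 120 N, or if a joint passes its speed limit or range.

ROBOT

A 6-joint arm with a two-finger parallel gripper is mounted at the origin on a cart in front of the work surface, level with it; the furniture and walls round the work are solid. World frame = base frame: x ahead of the robot, y to its left, z up, the work surface at z = 0. Lengths are in m, angles in rad, forces in N, time in s.
With the tool pointing down it reaches from about 0.35 to 1 m from the base axis. Payload 7.1 kg.
Tool frame: the origin (TCP) lies between the finger pads; the fingertips stand 22 mm ahead of it and the grasp point (between the pads) lies 3 mm ahead of it; x points along the fingers, y is the direction in which the jaws open and shut, and the axes are right-handed (so a half turn about x gives the same grasp; the last joint's range is limited). The gripper opens to 85 mm and grips with 20 to 120 N. Pads are 22 mm wide; open, the fingers measure 114 mm over their backs; the gripper's body (76 mm by 85 mm) begins 54 mm behind the grasp point. The pads swing forward as they close: fully open they stand 13 mm farther back than shut.
Start: joints at [-1.161, 0.423, 1.63, -0, 1.089, -0.019], TCP at [0.26, -0.568, 0.253] pointing down, gripper open.
Joint ranges: [-3, 3], [-0.9, 2.11], [0.09, 2.58], [-1.31, 4.45], [0.11, 2.69], [-2.54, 2.54]. Speed limits (rad/s): [2.39, 2.39, 3.01, 3.14, 3.14, 3.14].

INTERFACE

Orientations are given as a rotation vector (axis times angle).
In Python, from rig import manip gives the robot as it stands. The module is installed in compiled form; this text tells all that it offers. Calls block until the motion is done:
- manip.move_to(position, orientation): joint-space move of the TCP to a pose.
- manip.servo_line(position, orientation=None, rate=0.15): straight line of the TCP; orientation=None keeps the orientation; rate is the mean speed in m/s.
- manip.set_joints(angles): joint-space move.
- manip.command_gripper(opening, f_grip=None): finger opening in m; f_grip is the grip in N (None keeps the last); returns when the fingers have stopped.
- manip.hold(seconds).
- manip.solve_ik(position, orientation): joint angles nearest the present ones, or None.
- manip.camera(name): name is "side" or "top"; returns a dict with "image" (420x560x3 uint8, red, green, blue), "fx", "fy", "cx", "cy" (pixels), "k1" (the pictures are not rectified: a ray, as slopes to the right and down, at radius r is drawn at 1 + k1 r^2 times it, then the intrinsics apply), "cam_to_world" (4x4, takes a point from camera to world coordinates). Camera axes: x right, y down, z forward; pixel columns grow to the right and rows downward; lengths in m; the calibration is good to about 2 mm. A picture is of the moment at which its call begins. There is no depth.
A pose or a line that the arm cannot do raises manip.IKError and nothing moves.
- manip.sign_off(): hands the job in, once; it reports no verdict.
Readings, each from a call of its own:
- manip.get_time(): time.
- manip.get_joint_positions(): joint angles.
- manip.get_joint_vel(): joint speeds.
- manip.get_tau(): joint torques, N m.
- manip.get_position(): TCP position.
- manip.get_ee_rot(): TCP orientation.
- manip.get_contact_force(): force on the tool from outside, world axes, zero at the start.
- manip.get_torque(): the same for the moment, N m.
- manip.get_width(): finger opening in m.
Only numpy, scipy, OpenCV 4.12 (cv2) and the standard library are available. Lean on these libraries where they do the work, as an engineer would, in place of code of your own. Each camera call takes 0.05 s, during which the arm holds its last target.

## Working session

There is one attempt and no reset: what is moved stays moved. The work goes in short steps, each a Python script; the robot and the scene stay as the last script left them, time stands still between calls to the robot, and variables do not carry over. Pictures are saved under pics/ and viewed, and the job is handed in when it is done.

```bash
mkdir -p pics; python3 - <<'E'
from rig import manip
import cv2, numpy as np, pickle
for n in("side","top"):
    c=manip.camera(n); pickle.dump(c,open(f"{n}0.pkl","wb"))
    cv2.imwrite(f"pics/{n}0.png",c["image"][:,:,::-1])
    print(n,c["fx"],c["fy"],c["cx"],c["cy"],c["k1"]);print(np.round(c["cam_to_world"],3))
print(manip.get_time(),manip.get_ee_rot(),manip.get_width())
E
```

```text
side 385.8242238177831 385.8242238177831 278.2535693498579 209.28633160164318 -0.04183675275446252
[[-0.893  0.353 -0.281  0.815]
 [ 0.451  0.688 -0.569  0.508]
 [-0.008 -0.634 -0.773  0.856]
 [ 0.     0.     0.     1.   ]]
top 527.800626637086 527.800626637086 284.01770890040797 210.1101025599573 -0.10797097831992619
[[ 0.011 -0.979  0.202  0.301]
 [-1.    -0.011  0.    -0.057]
 [ 0.002 -0.202 -0.979  1.311]
 [ 0.     0.     0.     1.   ]]
0.1 [ 1.98473845  0.43362307 -1.98528543] 0.08557356031301111
```

```bash
sleep 3; ls pics
```

```text
side0.png
top0.png
```

View pics/side0.png

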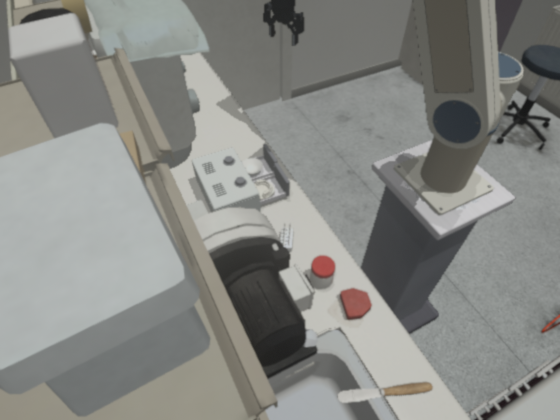

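View pics/top0.png

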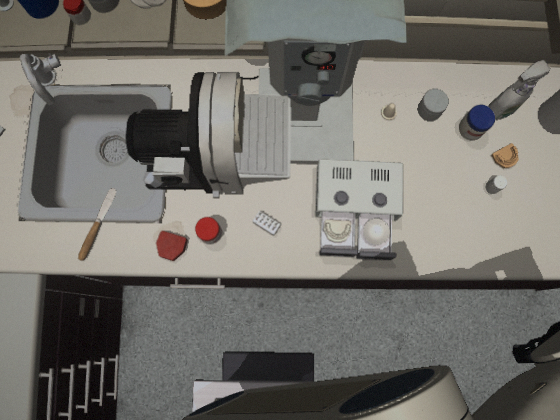

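The top view shows the unit at about (360,188), with the model in the left drawer (338,230) and the dish in the right one (376,232). I'll zoom in to measure.

```bash
cat > h.py <<'E'
import numpy as np, cv2, pickle
def cast(c,px,z):
    px=np.asarray(px,float).reshape(-1,2)
    d=np.c_[(px[:,0]-c["cx"])/c["fx"],(px[:,1]-c["cy"])/c["fy"]]
    u=d.copy()
    for _ in range(30): u=d/(1+c["k1"]*(u**2).sum(1,keepdims=True))
    T=c["cam_to_world"]; r=np.c_[u,np.ones(len(u))]@T[:3,:3].T; o=T[:3,3]
    return o+r*((z-o[2])/r[:,2])[:,None]
def proj(c,P):
    T=c["cam_to_world"]; p=(np.asarray(P).reshape(-1,3)-T[:3,3])@T[:3,:3]
    u=p[:,:2]/p[:,2:]; u=u*(1+c["k1"]*(u**2).sum(1,keepdims=True))
    return u*[c["fx"],c["fy"]]+[c["cx"],c["cy"]]
E
python3 - <<'E'
from h import *
c=pickle.load(open("top0.pkl","rb"));s=pickle.load(open("side0.pkl","rb"))
im=c["image"][150:270,305:420,::-1]; cv2.imwrite("pics/topz.png",cv2.resize(im,None,fx=5,fy=5,interpolation=cv2.INTER_CUBIC)[:600])
im=s["image"][140:220,185:295,::-1]; cv2.imwrite("pics/sidez.png",cv2.resize(im,None,fx=7,fy=7,interpolation=cv2.INTER_CUBIC)[:600])
E
sleep 4
```

```text
(no output)
```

View pics/topz.png

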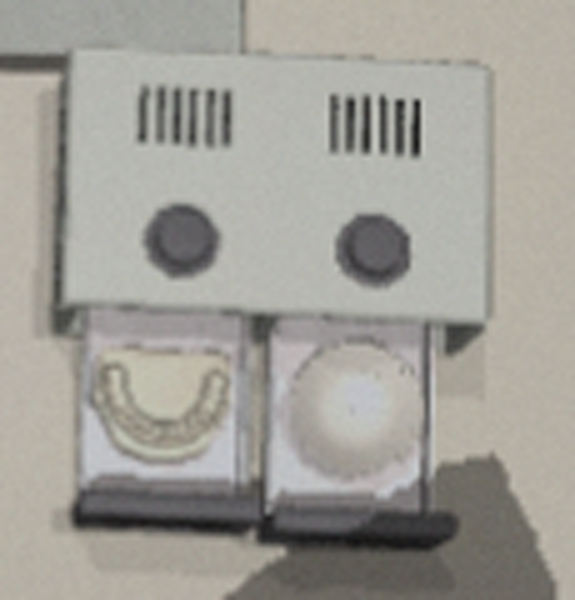

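View pics/sidez.png

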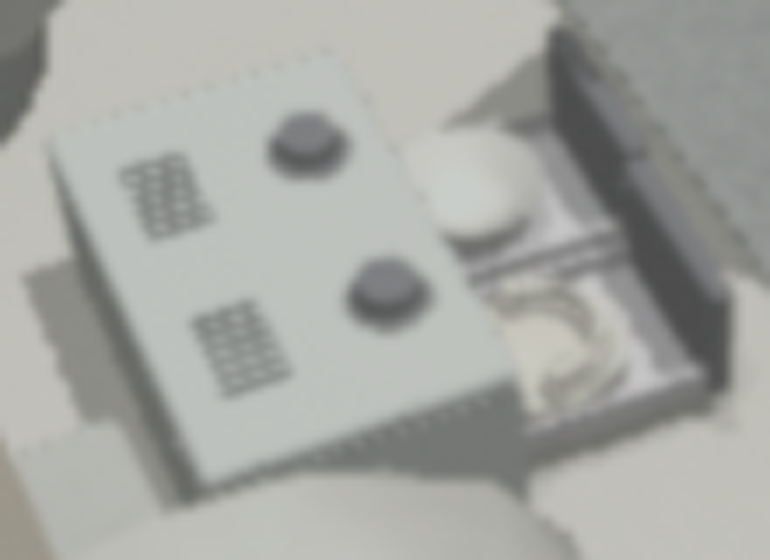

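The model is in the left drawer (+y) in both views. The top-view zoom shows the left cap at about (183,235), the right cap at (374,243), and the drawer fronts' top edges near y=490–540. Next I'll compute positions.

```bash
python3 - <<'E'
from h import *
c=pickle.load(open("top0.pkl","rb"));s=pickle.load(open("side0.pkl","rb"))
t=lambda p:(np.array(p,float)+.5)/5-.5+[305,150]
sd=lambda p:(np.array(p,float)+.5)/7-.5+[185,140]
tc=cast(c,t([(72,50),(490,66),(487,323),(67,306)]),.086); print("top corners",tc.round(4))
print("side corners",cast(s,sd([(205,490),(48,145),(330,48),(515,372)]),.086).round(4))
# caps: darkest blobs
def blob(c,roi):
    x0,y0,x1,y1=roi; g=cv2.cvtColor(c["image"],cv2.COLOR_RGB2GRAY)[y0:y1,x0:x1]
    m=(g<140).astype(np.uint8); n,l,st,ce=cv2.connectedComponentsWithStats(m); k=1+np.argmax(st[1:,4]); return ce[k]+[x0,y0],st[k]
for r in ((332,188,351,208),(370,188,390,210)):
    b,st=blob(c,r); print(b,st,cast(c,b,.092).round(4))
for p in ((385,280),(308,135)): print("side cap top",cast(s,sd(p),.098).round(4))
for p in ((183,233),(373,242)): print("top cap top",cast(c,t(p),.098).round(4))
print("front panel top edges outer",cast(c,t([(78,520),(252,526),(262,538),(445,545)]),.074).round(4))
print("panel back edges",cast(c,t([(78,488),(255,494),(268,508)]),.074).round(4))
print("side panel outer top (left end/right)",cast(s,sd([(727,300),(632,165),(622,155),(553,32)]),.074).round(4))
R=tc.mean(0); print(R, np.arctan2(*(tc[1]-tc[0])[:2]), )
E
```

```text
top corners [[ 0.679  -0.1401  0.086 ]
 [ 0.6739 -0.3438  0.086 ]
 [ 0.5464 -0.3377  0.086 ]
 [ 0.5525 -0.1374  0.086 ]]
side corners [[ 0.6844 -0.1344  0.086 ]
 [ 0.6768 -0.3381  0.086 ]
 [ 0.5498 -0.3398  0.086 ]
 [ 0.5577 -0.135   0.086 ]]
[340.86046512 197.71511628] [  2   3  15  15 172] [[ 0.5835 -0.1914  0.092 ]]
[379.26589595 199.59537572] [  2   5  15  15 173] [[ 0.58   -0.2829  0.092 ]]
side cap top [[ 0.5864 -0.1916  0.098 ]]
side cap top [[ 0.5823 -0.2814  0.098 ]]
top cap top [[ 0.5858 -0.1916  0.098 ]]
top cap top [[ 0.5825 -0.2818  0.098 ]]
front panel top edges outer [[ 0.452  -0.1432  0.074 ]
 [ 0.4499 -0.2254  0.074 ]
 [ 0.4443 -0.23    0.074 ]
 [ 0.4416 -0.3169  0.074 ]]
panel back edges [[ 0.4672 -0.1432  0.074 ]
 [ 0.4652 -0.227   0.074 ]
 [ 0.4586 -0.2331  0.074 ]]
side panel outer top (left end/right) [[ 0.4625 -0.1414  0.074 ]
 [ 0.4617 -0.2276  0.074 ]
 [ 0.4628 -0.2349  0.074 ]
 [ 0.4552 -0.3179  0.074 ]]
[ 0.61295438 -0.23975103  0.086     ] -3.116337145197535
```

```bash
cat >> h.py <<'E'
th=-0.034
ax=np.array([np.cos(th),np.sin(th),0]); ay=np.array([-np.sin(th),np.cos(th),0])
B=np.array([.586,-.1916,.098]); F0=B-.045*ax
from scipy.spatial.transform import Rotation as Ro
def ori(sgn,tilt=0):
    x=np.array([0,0,-1.])*np.cos(tilt)+ax*np.sin(tilt); y=sgn*ay
    return Ro.from_matrix(np.c_[x,y,np.cross(x,y)]).as_rotvec()
E
python3 - <<'E'
from h import *
from rig import manip
print(Ro.from_rotvec(manip.get_ee_rot()).as_matrix().round(2))
for s in(1,-1):
  for tilt in (0,.3):
    for d,z in((-.13,.2),(-.13,.07),(-.02,.07),(.045,.2),(.045,.11)):
        p=F0+d*ax; p[2]=z
        q=manip.solve_ik(p,ori(s,tilt)); print(s,tilt,d,z,None if q is None else np.round(q,2))
print(manip.get_time())
E
```

```text
[[-0.    0.42 -0.91]
 [ 0.   -0.91 -0.42]
 [-1.   -0.   -0.  ]]
1 0 -0.13 0.2 [-0.45  0.25  2.05 -0.    0.85 -1.99]
1 0 -0.13 0.07 [-0.45  0.5   2.11 -0.    0.53 -1.99]
1 0 -0.02 0.07 [-0.37  0.6   1.88 -0.    0.66 -1.91]
1 0 0.045 0.2 [-0.34  0.47  1.69 -0.    0.98 -1.87]
1 0 0.045 0.11 [-0.34  0.6   1.73 -0.    0.81 -1.87]
1 0.3 -0.13 0.2 [-0.54  0.17  2.2   0.29  0.53 -2.31]
1 0.3 -0.13 0.07 None
1 0.3 -0.02 0.07 [-0.43  0.55  2.05  0.42  0.28 -2.35]
1 0.3 0.045 0.2 [-0.38  0.39  1.87  0.18  0.61 -2.05]
1 0.3 0.045 0.11 [-0.38  0.53  1.91  0.25  0.43 -2.13]
-1 0 -0.13 0.2 [-0.45  0.25  2.05 -0.    0.85  1.15]
-1 0 -0.13 0.07 [-0.45  0.5   2.11 -0.    0.53  1.15]
-1 0 -0.02 0.07 [-0.37  0.6   1.88 -0.    0.66  1.23]
-1 0 0.045 0.2 [-0.34  0.47  1.69 -0.    0.98  1.27]
-1 0 0.045 0.11 [-0.34  0.6   1.73 -0.    0.81  1.27]
-1 0.3 -0.13 0.2 [-0.54  0.17  2.2   0.29  0.53  0.83]
-1 0.3 -0.13 0.07 [-0.54  0.48  2.26  0.81  0.2   0.28]
-1 0.3 -0.02 0.07 [-0.43  0.55  2.05  0.42  0.28  0.79]
-1 0.3 0.045 0.2 [-0.38  0.39  1.87  0.18  0.61  1.09]
-1 0.3 0.045 0.11 [-0.38  0.53  1.91  0.25  0.43  1.01]
0.1
```

Vertical tool with sgn=-1 is comfortable. I'll close the gripper, approach, and look.

```bash
python3 - <<'E'
from h import *
from rig import manip
manip.command_gripper(0.0,20)
p=F0-.13*ax; p[2]=.2
manip.move_to(p,ori(-1)); print(manip.get_time(),manip.get_width(),manip.get_contact_force())
p[2]=.07; manip.servo_line(p,rate=.12)
print(manip.get_time(),manip.get_position(),manip.get_contact_force())
for n in("side","top"):
    c=manip.camera(n); x0,y0=(185,100) if n=="side" else (300,150)
    cv2.imwrite(f"pics/{n}1.png",cv2.resize(c["image"][y0:y0+130,x0:x0+160,::-1],None,fx=4,fy=4))
E
```

```text
2.4 -3.344872858458826e-05 [ 0.45305847 -0.17128323 -0.21351585]
3.6333 [ 0.41151534 -0.18588743  0.07049209] [-0.42054534  0.1398373   0.46549463]
```

```bash
sleep 15
```

```text
(no output)
```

View pics/side1.png

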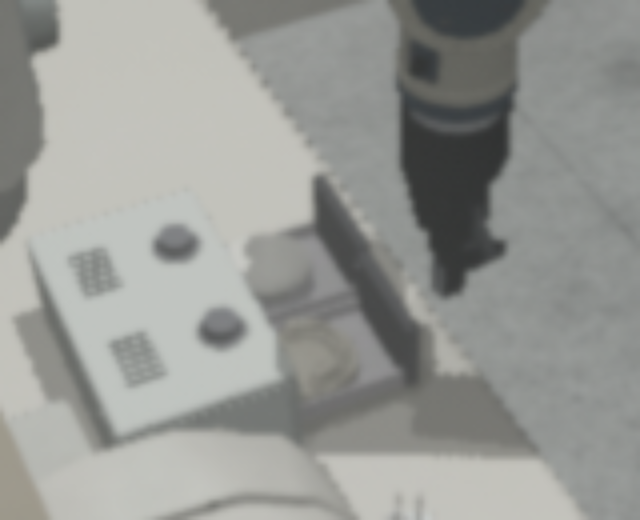

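View pics/top1.png

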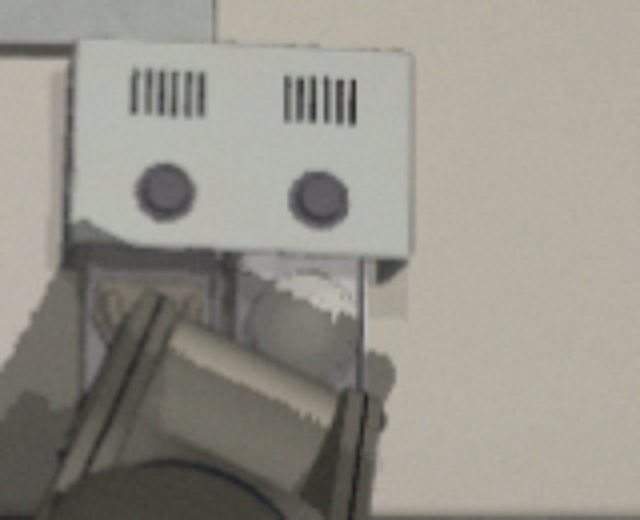

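The side view shows the closed fingertips at zoomed (447,287), clear in front of the left drawer's panel (around (400,330)). The arm hides the drawers in the top view. Now I'll push with force monitoring.

```bash
python3 - <<'E'
from h import *
from rig import manip
def at(d,rate):
    p=F0+d*ax; p[2]=.068; manip.servo_line(p,rate=rate)
    return -(manip.get_contact_force()@ax)
for d in (-.1,-.06,-.03):
    f=at(d,.045); print(d,round(f,2),((manip.get_position()-F0)@ax).round(4),manip.get_time())
d=-.03
while d<.01:
    d+=.002; f=at(d,.03); print(round(d,4),round(f,2),((manip.get_position()-F0)@ax).round(4))
    if f>9: break
manip.hold(.3); print(manip.get_contact_force(),manip.get_position(),manip.get_time())
c=manip.camera("side"); cv2.imwrite("pics/side2.png",cv2.resize(c["image"][100:230,185:345,::-1],None,fx=4,fy=4))
E
```

```text
-0.1 -0.0 -0.1003 4.55
-0.06 -0.59 -0.0596 5.5917
-0.03 0.03 -0.0296 6.4083
-0.028 0.13 -0.028
-0.026 1.5 -0.026
-0.024 -0.06 -0.0239
-0.022 0.74 -0.0218
-0.02 0.77 -0.0197
-0.018 0.77 -0.0177
-0.016 0.52 -0.0158
-0.014 1.85 -0.0138
-0.012 1.54 -0.0118
-0.01 6.74 -0.0114
-0.008 13.56 -0.0114
[-13.84452191  -1.80614545   8.70840124] [ 0.52965551 -0.18945972  0.06771221] 9.4583
```

```bash
sleep 15
```

```text
(no output)
```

View pics/side2.png

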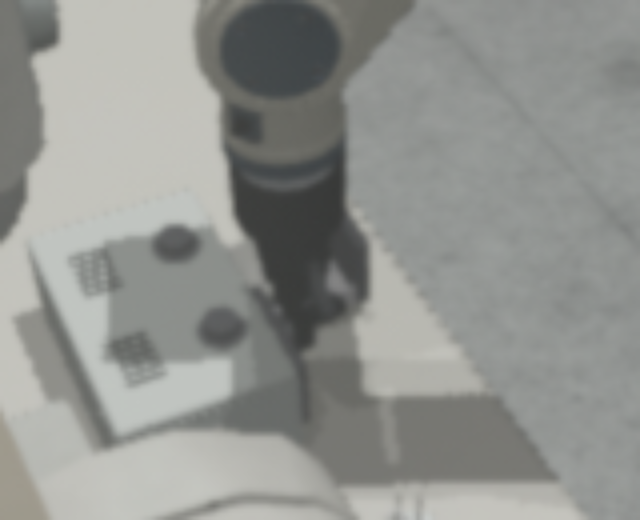

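Force rose sharply with the pad face (11 mm ahead of the TCP) right at the predicted shut position, so that's the dead stop. I'll back off, rise and verify before pressing.

```bash
python3 - <<'E'
from h import *
from rig import manip
p=F0-.06*ax; p[2]=.068; manip.servo_line(p,rate=.1)
p[2]=.2; manip.servo_line(p,rate=.15)
print(manip.get_contact_force())
p=B-.1*ax+.25*ay; p[2]=.25; 
c=manip.camera("side"); cv2.imwrite("pics/side3.png",cv2.resize(c["image"][100:230,185:345,::-1],None,fx=4,fy=4))
p=B.copy(); p[2]=.16; manip.servo_line(p,rate=.12)
print(manip.get_time(),manip.get_position(),manip.get_contact_force())
c=manip.camera("side"); cv2.imwrite("pics/side4.png",cv2.resize(c["image"][100:230,185:345,::-1],None,fx=4,fy=4))
E
```

```text
[ 0.45404736  0.00327583 -0.07589719]
12.3417 [ 0.58549203 -0.19155899  0.16006776] [-0.17126955  0.23173824  0.76234519]
```

```bash
sleep 12
```

```text
(no output)
```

View pics/side3.png

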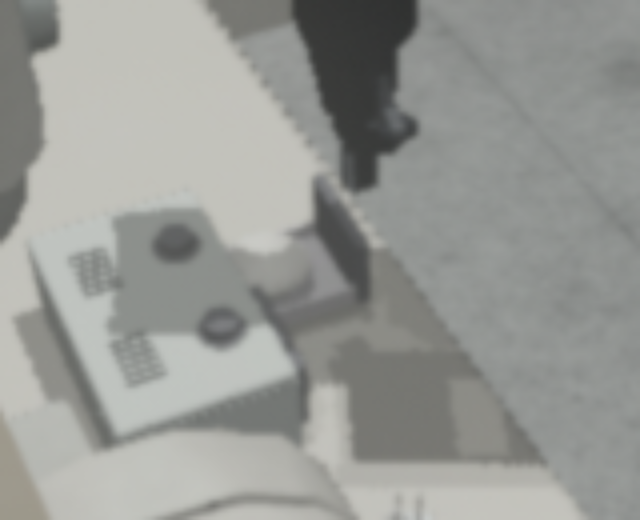

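View pics/side4.png

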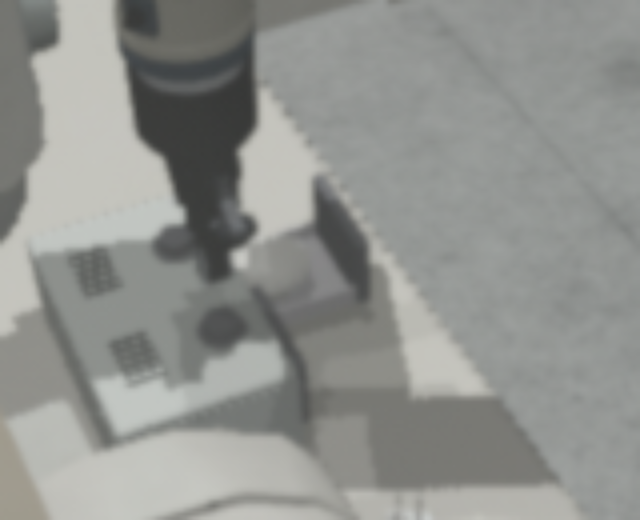

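Side view: the left drawer is shut (front strip at (290,380)). The right drawer is where it was, panel around (345,235), with its dish in it. The fingertips at (217,275) are above the left cap (222,325). Now I'll press.

```bash
python3 - <<'E'
from h import *
from rig import manip
f0=manip.get_contact_force()[2]
p=B.copy(); z=.124; p[2]=z; manip.servo_line(p,rate=.06)
while z>.105:
    z-=.0015; p[2]=z; manip.servo_line(p,rate=.03); f=manip.get_contact_force()[2]-f0
    print(round(z,4),manip.get_position()[2].round(4),round(f,2))
    if f>12: break
manip.hold(.2); print(manip.get_contact_force(),manip.get_time())
c=manip.camera("side"); cv2.imwrite("pics/side5.png",cv2.resize(c["image"][100:230,185:345,::-1],None,fx=4,fy=4))
p[2]=.2; manip.servo_line(p,rate=.12)
p=F0-.13*ax; p[2]=.25; manip.servo_line(p,rate=.25)
p=np.array([.3,-.5,.25]); manip.move_to(p,ori(-1))
print(manip.get_time(),manip.get_contact_force())
for n in("side","top"):
    c=manip.camera(n); x0,y0=(185,100) if n=="side" else (300,150); pickle.dump(c,open(f"{n}6.pkl","wb"))
    cv2.imwrite(f"pics/{n}6.png",cv2.resize(c["image"][y0:y0+130,x0:x0+160,::-1],None,fx=4,fy=4))
E
```

```text
0.1225 0.1227 0.46
0.121 0.121 -1.62
0.1195 0.1196 1.1
0.118 0.118 1.27
0.1165 0.1165 2.81
0.115 0.1151 2.78
0.1135 0.114 6.62
0.112 0.1137 16.87
[-3.98887296  2.14719666 17.58972248] 15.3417
18.4083 [ 0.26044307  0.74572517 -0.36649551]
```

```bash
sleep 20
```

```text
(no output)
```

View pics/side6.png

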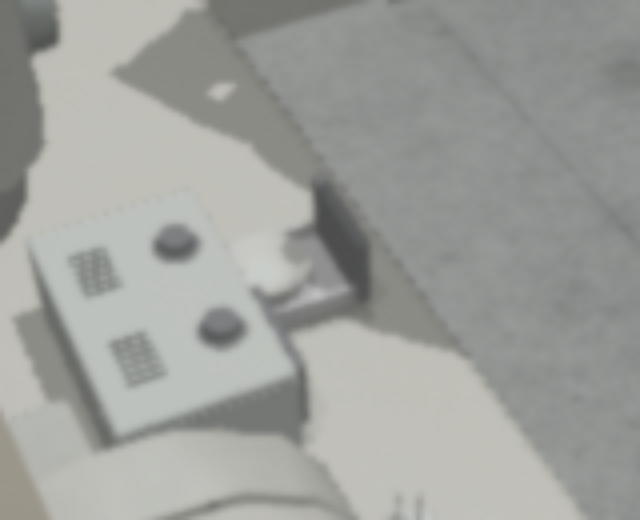

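View pics/top6.png

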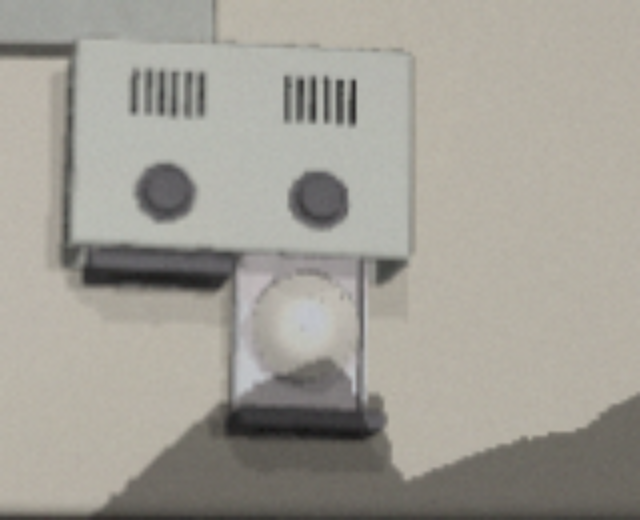

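View pics/side5.png

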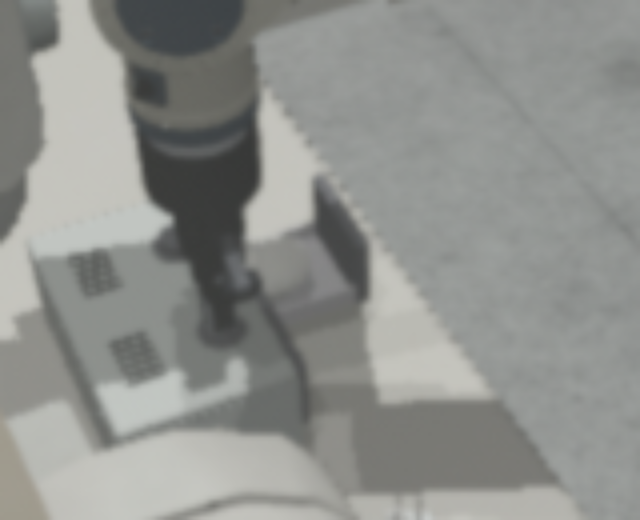

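The final pictures show the left drawer shut (top view, panel at (155,268)), the right drawer unchanged at (303,420) with the dish upright, and both caps up. Handing in.

```bash
python3 - <<'E'
from rig import manip
manip.sign_off(); print(manip.get_time())
E
```

```text
the job is handed in; nothing more can be done
the job is handed in; nothing more can be done
```

I pushed the left drawer, which holds the plaster model, fully home with the closed fingertips. I then pressed the start button above it down to its stop, let it come back up, backed the arm clear and handed the job in. The arm was clear at about 18.4 s of the 37 s allowed; sign-off gives no verdict, so I don't know how it was judged.

- **Drawer:** the force jumped to about 14 N with no further movement. The fingertip face was then within about 1 mm of where I expected the shut drawer front to be.
- **Button:** it was met at about 98 mm above the worktop and moved about 6 mm. The force then rose steeply to about 17 N at the stop.
- **Afterwards:** the final top and side pictures show the left drawer shut and both buttons up. The right drawer looks unmoved, with the dish upright in it.
- **Not checked:** with the drawer shut, the model can't be seen inside the unit, so I didn't confirm how it is lying. I also didn't re-measure the bur block, jar and base former, but the arm never went near them.

No check failed or disagreed. The two cameras differed by 5 to 10 mm in places on the housing and drawer-front edges, and by under 1 mm on the buttons, which I used as the reference.

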